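# Balance an unevenly filled tube rack on a narrow weigh bar

### The job

Weigh the white tube rack: some of its tubes are full and some empty, which cannot be seen, so feel where its balance point is and lay it square across the narrow steel bar of the weigh stand so that it rests there level, on the bar alone, after you let go. Keep the rack upright all the time and set it down gently: the bar must never be pressed with more than 20 N. Leave the other things where they are.

Things in the scene. Friction and masses are not known exactly. Their poses are not given: they have to be found in the camera images.
- rack: Loose white tube rack, pink and purple caps, 54 (own x) x 164 (own y) x 82 mm; its white frame, 62 mm high, is gripped across the 54 mm. Origin: middle of the underside. 0.5 to 0.7 kg; full and empty tubes look alike, so its balance point lies unseen on the centre line, up to 58 mm either way along own y, new in each run. Held at the middle it loads the wrist with weight x that distance.
- weigh_stand: Weigh stand: white housing 165 (x) x 125 (y) x 45 mm, fixed, display at its -x end. Origin: middle of the underside. On a stem in its middle a narrow steel bar, 74 mm along the stand's x, only 20 mm wide along its y, flat top 95 mm above the worktop. The rack goes across it: rack y along stand y, either way round.
- bar_top (a point): Centre of the flat top of the weigh bar, 95 mm above the worktop when unloaded; axes as the stand's.
- weigh_bar (a joint): How far the bar is pressed down (m): 0 to 0.006, spring of 3000 N/m (the rack's weight presses it about 2 mm; 18 N brings it to its hard stop).
- sample_cup: Bystander: sample cup with red lid, 55 x 55 x 58 mm, between the rack and the stand. Origin: middle of the underside.
- coverslip_box: Bystander: flat white box 35 x 60 x 14 mm, nearest the robot. Origin: middle of the underside.
- orange_rack: Bystander: orange tube rack 76 x 142 x 89 mm, at the back. Origin: middle of the underside.
- bottle_amber: Bystander: amber bottle, black cap, 60 x 60 x 120 mm, back left. Origin: middle of the underside.
- bottle_blue: Bystander: bottle with blue cap, 52 x 52 x 105 mm, at the back. Origin: middle of the underside.

How it is judged (in metres and radians):
At the end, for the whole second after the job is handed in: The rack is at rest on the weigh bar alone (underside 86 to 99 mm above the worktop, its middle within 90 mm of the bar's centre), level within 0.06 rad, lying across the bar within 0.3 rad of square, bearing on the bar with more than 2 N (angle between rack's own z axis and vertical below 0.06 rad and z of rack in the frame of weigh_stand between 0.086 and 0.099 m and horizontal distance between rack and bar_top below 0.09 m and angle between the y axis of rack and the y axis of weigh_stand, either way round below 0.3 rad and contact force between rack and weigh_stand above 2 N and linear speed of rack below 0.02 m/s and angular speed of rack below 0.1 rad/s); the robot touches nothing.
It fails at once if The bar is pressed with more than 20 N (contact force between anything else and weigh_stand above 20 N).
It fails at once if The rack is tipped by more than 0.6 rad (angle between rack's own z axis and vertical above 0.6 rad).
It fails at once if Another thing (sample cup, coverslip box, orange rack, a bottle) is moved by more than 30 mm (distance of any of sample_cup, coverslip_box, orange_rack, bottle_amber, bottle_blue from where it was at the start of the episode above 0.03 m).
It also fails if it takes over 48 s, if anything falls off the work surface, if the arm or the gripper's body presses on something with over 40 N, if the wrist force passes 120 N, or if a joint passes its speed limit or range.

### The arm

A 6-joint arm with a two-finger parallel gripper is mounted at the origin on a cart in front of the work surface, level with it; the furniture and walls round the work are solid. World frame = base frame: x ahead of the robot, y to its left, z up, the work surface at z = 0. Lengths are in mm, angles in degrees, forces in N, time in s.
With the tool pointing down it reaches from about 350 to 975 mm from the base axis. Payload 17.4 kg.
Tool frame: the origin (TCP) lies on the mounting face of the last link; the fingertips stand 173 mm ahead of it and the grasp point (between the pads) lies 155 mm ahead of it (grip_depth is the distance from the TCP to the grasp point, in mm); z points along the fingers, y is the line along which they close (so a half turn about z gives the same grasp; the last joint's range is limited). The gripper opens to 85 mm and grips with 20 to 120 N. Pads are 22 mm wide; open, the fingers measure 114 mm over their backs; the gripper's body (76 mm by 85 mm) begins 54 mm behind the grasp point. The pads swing forward as they close: fully open they stand 13 mm farther back than shut.
Start: joints at [-75.963, 6.646, 82.598, -0, 90.757, -2.166], TCP at [188.346, -648.197, 404.703] pointing down, gripper open.
Joint ranges: [-162.19, 162.19], [-47.58, 125.68], [4.15, 143.07], [-65.23, 245.23], [0.69, 171.88], [-170.13, 170.13]. Speed limits (degrees/s): [108.29, 108.29, 127.2, 180, 180, 180].

### API

Orientations are given as [roll, pitch, yaw] about the fixed x, y, z axes, in that order (R = Rz(yaw) Ry(pitch) Rx(roll)).
In Python, from station import reach, line_to, set_joints, move_gripper, dwell, inverse_kinematics, grab_frame, MotionError, finish_job, current_time, current_joint_pos, current_joint_velocities, current_effort, current_tcp_pos, current_tcp_rot, current_force, current_torque, current_grip_width, current_grasp_force, grip_depth gives the robot as it stands. Calls block until the motion is done:
- reach(position, orientation): joint-space move of the TCP to a pose.
- line_to(position, rotation=None, vel=150, max_force=None): straight line of the TCP; rotation=None keeps the orientation; vel is the mean speed in mm/s. With max_force (N) it stops when the force on the tool has changed by that much, and returns True; else False.
- set_joints(angles): joint-space move.
- move_gripper(opening, force=None): opening from 0.0 (shut) to 1.0 (fully open); force is the grip in N (None keeps the last); returns when the fingers have stopped.
- dwell(seconds).
- inverse_kinematics(position, orientation): joint angles nearest the present ones, or None.
- grab_frame(name): name is "scene" or "top" or "wrist"; returns a dict with "image" (384x512x3 uint8, blue, green, red), "K" (3x3 intrinsics, pixels), "k1" (the pictures are not rectified: a ray, as slopes to the right and down, at radius r is drawn at 1 + k1 r^2 times it, then the intrinsics apply), "cam_to_world" (4x4, takes a point from camera to world coordinates). Camera axes: x right, y up, looking along -z (the intrinsics and any distortion apply to the point x, -y, -z); pixel columns grow to the right and rows downward; lengths in mm; the calibration is good to about 2 mm. A picture is of the moment at which its call begins. There is no depth.
A pose or a line that the arm cannot do raises MotionError and nothing moves.
- finish_job(): hands the job in; it is judged then, once.
Readings, each from a call of its own:
- current_time(): time.
- current_joint_pos(): joint angles.
- current_joint_velocities(): joint speeds.
- current_effort(): joint torques, N m.
- current_tcp_pos(): TCP position.
- current_tcp_rot(): TCP orientation.
- current_force(): force on the tool from outside, world axes, zero at the start.
- current_torque(): the same for the moment, N m.
- current_grip_width(): opening from 0.0 (shut) to 1.0 (fully open).
- current_grasp_force(): force on a finger pad.
Only numpy, scipy, OpenCV 4.12 (cv2) and the standard library are available. Lean on these libraries where they do the work, as an engineer would, in place of code of your own. Each camera call takes 0.05 s, during which the arm holds its last target. There are 200 camera calls.

## Working session

There is one attempt and no reset: what is moved stays moved. The work goes in short steps, each a Python script; the robot and the scene stay as the last script left them, time stands still between calls to the robot, and variables do not carry over. Pictures are saved under pics/ and viewed, at most 10 in all, crops included, and the job is handed in when it is done.

```bash
mkdir -p pics; python3 - <<'E'
from station import *
import cv2,numpy as np,pickle
f={n:grab_frame(n) for n in("top","scene")}
pickle.dump(f,open("f0.pkl","wb"))
for n in f:
    cv2.imwrite(f"pics/{n}0.png",f[n]["image"]); print(n,f[n]["K"],f[n]["k1"],np.round(f[n]["cam_to_world"],3))
print(current_time(),current_tcp_rot(),current_force(),current_torque(),grip_depth if not callable(grip_depth) else grip_depth())
E
```

```text
top [[453.274587     0.         261.07446021]
 [  0.         453.274587   190.54270311]
 [  0.           0.           1.        ]] -0.15326835727531193 [[ 6.000000e-03  9.880000e-01 -1.560000e-01  4.031530e+02]
 [-1.000000e+00  7.000000e-03  2.000000e-03 -1.517000e+01]
 [ 3.000000e-03  1.560000e-01  9.880000e-01  1.058738e+03]
 [ 0.000000e+00  0.000000e+00  0.000000e+00  1.000000e+00]]
scene [[472.6342939    0.         254.77813035]
 [  0.         472.6342939  194.96207504]
 [  0.           0.           1.        ]] -0.022545227552099364 [[-8.10000e-01  2.70000e-01 -5.21000e-01  1.21550e+01]
 [-5.87000e-01 -3.87000e-01  7.11000e-01  7.54094e+02]
 [-1.00000e-02  8.82000e-01  4.72000e-01  5.78655e+02]
 [ 0.00000e+00  0.00000e+00  0.00000e+00  1.00000e+00]]
0.1 [-1.79936766e+02 -2.36781464e-03  1.62013930e+01] [-0.5260465   0.07437601  0.17429579] [-0.00790915 -0.07950955  0.02976214] 154.70000000000002
```

View pics/top0.png

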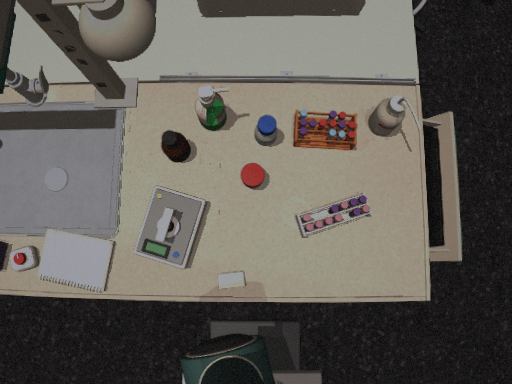

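View pics/scene0.png

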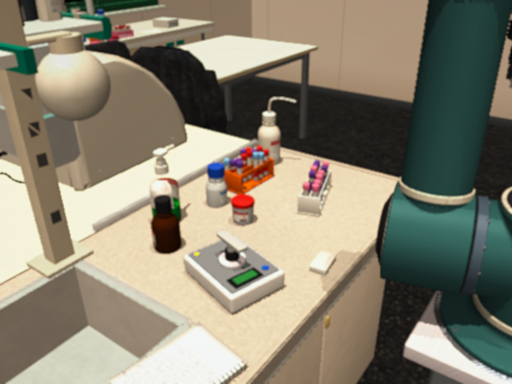

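```bash
cat > h.py <<'E'
import numpy as np,cv2
def ray(f,uv,z):
    K=f["K"];D=np.array([f["k1"],0,0,0,0.])
    n=cv2.undistortPoints(np.array(uv,float).reshape(-1,1,2),K,D).reshape(-1,2)
    M=np.asarray(f["cam_to_world"]);d=np.c_[n[:,0],-n[:,1],-np.ones(len(n))]@M[:3,:3].T
    o=M[:3,3];return o+d*((z-o[2])/d[:,2])[:,None]
E
python3 - <<'E'
import cv2,pickle,numpy as np
f=pickle.load(open("f0.pkl","rb"))["top"]["image"]
a=cv2.resize(f[180:275,125:220],(400,400),interpolation=cv2.INTER_CUBIC)
b=cv2.resize(f[175:255,290:385],None,fx=400/95,fy=400/95,interpolation=cv2.INTER_CUBIC)
b=cv2.copyMakeBorder(b,0,400-b.shape[0],0,0,cv2.BORDER_CONSTANT)
cv2.imwrite("pics/crop.png",np.hstack([a,b]))
E
```

```text
(no output)
```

View pics/crop.png

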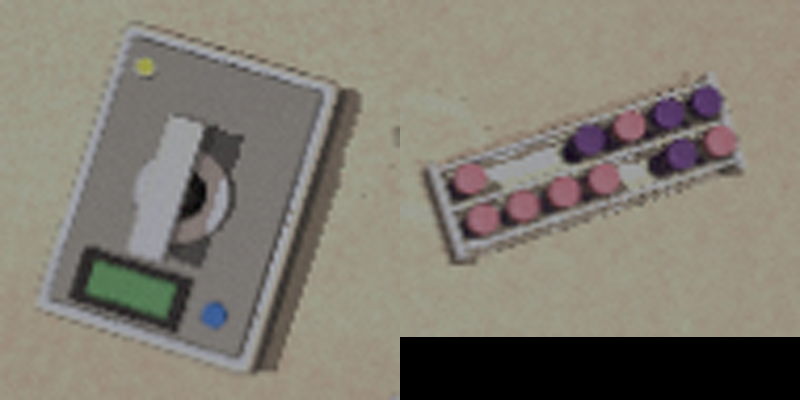

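The left crop shows the stand, with housing corners near (130,27), (338,90), (250,372), (40,305) and the bar corners near (172,117), (204,122), (165,258), (130,253). The right crop shows the rack, with frame corners near (428,168), (712,75), (742,168), (460,262). Next I convert these to world points and take a wrist view above the rack.

```bash
python3 - <<'E'
import pickle,numpy as np,cv2
from h import ray
from station import *
f=pickle.load(open("f0.pkl","rb"))["top"]
s=95/400
H=ray(f,np.array([(130,27),(338,90),(250,372),(40,305)])*s+[125,180],45)
B=ray(f,np.array([(172,117),(204,122),(165,258),(130,253)])*s+[125,180],95)
R=ray(f,np.array([(28,168),(312,75),(342,168),(60,262)])*s+[290,175],62)
for n,P in(("H",H),("B",B),("R",R)):
    print(n,P.mean(0).round(1),[np.linalg.norm(P[i,:2]-P[i-1,:2]).round(1) for i in range(4)])
    e=(P[0]+P[1]-P[2]-P[3]);g=P[0]+P[3]-P[1]-P[2]
    print(np.degrees(np.arctan2(e[1],e[0])),np.degrees(np.arctan2(-g[0],g[1])))
c=R.mean(0)
for yaw in (106,-74):
    print(yaw,inverse_kinematics([c[0],c[1],330],[180,0,yaw]))
    print(yaw,inverse_kinematics([B.mean(0)[0],B.mean(0)[1],330],[180,0,yaw-35]))
E
```

```text
H [478.7 187.3  45. ] [np.float64(156.8), np.float64(119.3), np.float64(156.7), np.float64(119.1)]
-16.050823315158926 -16.336003173757277
B [480.  188.3  95. ] [np.float64(72.3), np.float64(16.8), np.float64(71.8), np.float64(18.2)]
-14.888860435858152 -7.701752091308313
R [ 506.6 -180.5   62. ] [np.float64(51.9), np.float64(160.4), np.float64(51.9), np.float64(158.6)]
17.575897309565455 18.324466452005897
106 [-22.32325732  -8.91841478 104.88537847   0.          84.03303631
 -38.32325732]
106 [ 1.85851886e+01 -1.18627700e+01  1.07428915e+02 -2.54444375e-14
  8.44338548e+01  3.75851886e+01]
-74 [-2.23232573e+01 -8.91841478e+00  1.04885378e+02 -2.54444375e-14
  8.40330363e+01  1.41676743e+02]
-74 [  18.58518858  -11.86276995  107.42891519    0.           84.43385476
 -142.41481142]
```

```bash
python3 - <<'E'
import pickle,numpy as np,cv2
from station import *
reach([506.6,-180.5,420],[180,0,108])
f=grab_frame("wrist");pickle.dump(f,open("w0.pkl","wb"));cv2.imwrite("pics/w0.png",f["image"])
print(current_time(),current_tcp_pos(),np.round(f["cam_to_world"],2),f["k1"],current_torque(),current_force())
E
```

```text
2.1833 [ 506.51411589 -181.214309    419.92526526] [[ 9.5000e-01 -2.9000e-01 -9.0000e-02  4.8441e+02]
 [ 3.1000e-01  9.1000e-01  2.8000e-01 -1.0873e+02]
 [-0.0000e+00 -3.0000e-01  9.5000e-01  3.9015e+02]
 [ 0.0000e+00  0.0000e+00  0.0000e+00  1.0000e+00]] 0.0036585207300162733 [-0.0041022   0.02051765  0.03123298] [-0.38689147 -0.47147056 -0.51368862]
```

View pics/w0.png

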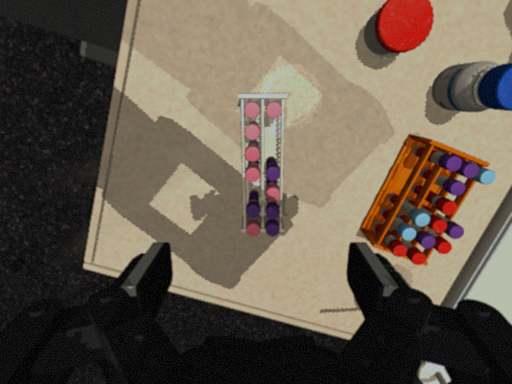

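The wrist view shows the rack upright in the middle. Its far end plate runs (239,94)–(288,95) and its near end is around (242,233)–(285,233).

```bash
python3 - <<'E'
import pickle,numpy as np
from h import ray
f=pickle.load(open("w0.pkl","rb"))
R=ray(f,[(239,94),(288,95),(285,234),(242,234)],62)
print(R.round(1),R.mean(0)); 
print([np.linalg.norm(R[i]-R[i-1]).round(1) for i in range(4)])
g=R[0]+R[1]-R[2]-R[3]; print(np.degrees(np.arctan2(-g[0],g[1])))
E
```

```text
[[ 463.9 -114.6   62. ]
 [ 512.7  -99.8   62. ]
 [ 562.6 -250.9   62. ]
 [ 513.6 -266.8   62. ]] [ 513.20709406 -182.99464742   62.        ]
[np.float64(160.1), np.float64(51.0), np.float64(159.1), np.float64(51.5)]
18.175288025970648
```

```bash
cat >> h.py <<'E'
from station import *
def ft(n=10):
    v=[]
    for _ in range(n): dwell(.03); v.append(np.r_[current_force(),current_torque()])
    return np.mean(v,0)
E
python3 - <<'E'
from h import *
p=np.array([510,-181.7])
reach([*p,270],[180,0,108.1]); line_to([*p,195],vel=100)
dwell(.2); b=ft()
move_gripper(0.0,110)
print("grip",current_grip_width(),current_grasp_force(),ft().round(3))
line_to([*p,235],vel=60); dwell(.4); a=ft(20)
np.save("base.npy",b); w=a-b
print(b.round(3),a.round(3)); yr=np.array([-np.sin(np.radians(18.1)),np.cos(np.radians(18.1))])
W=-w[2]; off=np.array([w[4],-w[3]])/W*1000  # M=r x F: Mx=-y*W, My=x*W
print("W",W,"off",off,"along y",off@yr,"across",off@[yr[1],-yr[0]],current_time(),current_grip_width())
f=grab_frame("wrist");cv2.imwrite("pics/w1.png",f["image"])
E
```

```text
grip 0.6210220054407379 115.92467665672302 [ 1.777 -0.562  4.863 -0.098 -0.04  -0.045]
[ 0.015  0.004 -0.395 -0.021  0.003 -0.007] [-4.000e-02 -3.300e-02 -5.946e+00 -2.720e-01 -9.900e-02 -2.000e-03]
W 5.550737771821016 off [-18.41328909  45.21064799] along y 48.69400705867806 across -3.456238251865196 6.8833 0.6179241044536053
```

View pics/w1.png

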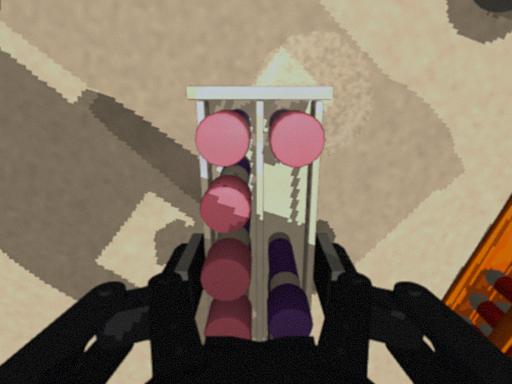

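Torque puts the balance point about 48.7 mm toward the pink (+y) end. I'll set the rack down and regrip near that point, which confirms the sign and reduces tilt.

```bash
python3 - <<'E'
from h import *
b=np.load("base.npy")
th=np.radians(18.1); yr=np.array([-np.sin(th),np.cos(th)])
p=np.array([510,-181.7]); q=p+44*yr
line_to([*p,200],vel=80); print(line_to([*p,194.5],vel=15,max_force=6),current_tcp_pos())
move_gripper(1.0); line_to([*p,205],vel=60)
line_to([*q,205],vel=80); line_to([*q,195],vel=60)
dwell(.2); b=ft(); np.save("base.npy",b)
move_gripper(0.0,110)
line_to([*q,245],vel=60); dwell(.4); a=ft(25); w=a-b; W=-w[2]
off=np.array([w[4],-w[3]])/W*1000
print("W",W,"along y",off@yr,"across",off@[yr[1],-yr[0]],current_time(),current_grip_width())
f=grab_frame("scene");pickle=0;cv2.imwrite("pics/s2.png",cv2.resize(f["image"][130:330,150:400],None,fx=3,fy=3))
E
```

```text
True [ 510.12890634 -181.79098064  195.37770306]
W 6.017257550012616 along y 4.827115329635466 across -0.5246472663983217 12.8167 0.618557398415611
```

View pics/s2.png

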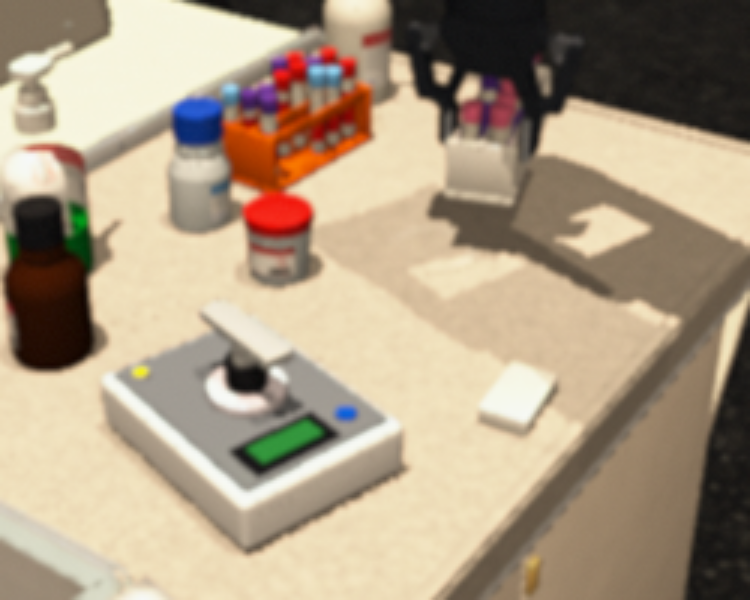

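```bash
python3 - <<'E'
from h import *
import pickle
f=pickle.load(open("f0.pkl","rb"))["scene"]
print(ray(f,[(232.3,240.3)],95))
b=np.load("base.npy")
th=np.radians(-16.2); yr=np.array([-np.sin(th),np.cos(th)])
c=np.array([479.8,188.0]); t=c-4.8*yr
line_to([*current_tcp_pos()[:2],365],vel=150)
reach([*t,365],[180,0,73.8])
dwell(.3); a=ft(20); w=a-b; W=-w[2]; off=np.array([w[4],-w[3]])/W*1000
print("W",W,"along y",off@yr,"across",off@[yr[1],-yr[0]],current_time(),current_tcp_pos(),current_tcp_rot())
f=grab_frame("wrist");pickle.dump(f,open("w3.pkl","wb"));g=grab_frame("scene");pickle.dump(g,open("s3.pkl","wb"))
cv2.imwrite("pics/w3.png",np.hstack([cv2.resize(f["image"],(400,300)),cv2.resize(g["image"][100:325,100:400],(400,300))]))
E
```

```text
[[476.60374688 192.49624631  95.        ]]
W 6.008411374393055 along y 3.4389927232074933 across 0.7742569165369173 16.0083 [478.44515473 183.41257892 364.9871472 ] [-1.79999641e+02  1.93039020e-03  7.38033285e+01]
```

View pics/w3.png

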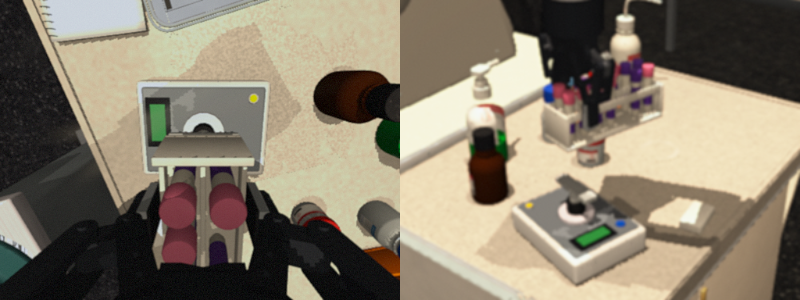

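The rack hangs level over the stand. The wrist half shows the housing's +y rim running from (137,82) to (269,79), which I use as another check on the bar's y.

```bash
python3 - <<'E'
from h import *
import pickle
f=pickle.load(open("w3.pkl","rb"));th=np.radians(-16.2); yr=np.array([-np.sin(th),np.cos(th)]);xr=np.array([yr[1],-yr[0]])
P=ray(f,np.array([(138,82.5),(269,79)])*1.28,45)[:,:2]; print(P,np.linalg.norm(P[0]-P[1]),np.degrees(np.arctan2(*(P[1]-P[0])[::-1])),P.mean(0)-60.5*yr)
g=pickle.load(open("f0.pkl","rb"))["scene"]["image"]
hs=pickle.load(open("f0.pkl","rb"))["scene"]
cv2.imwrite("pics/s4.png",cv2.resize(g[215:315,175:295],None,fx=6,fy=6,interpolation=cv2.INTER_CUBIC))
E
```

```text
[[424.31393399 268.63730522]
 [574.87976448 229.12389588]] 155.66431456357867 -14.704700650013995 [482.71788731 190.78283257]
```

View pics/s4.png

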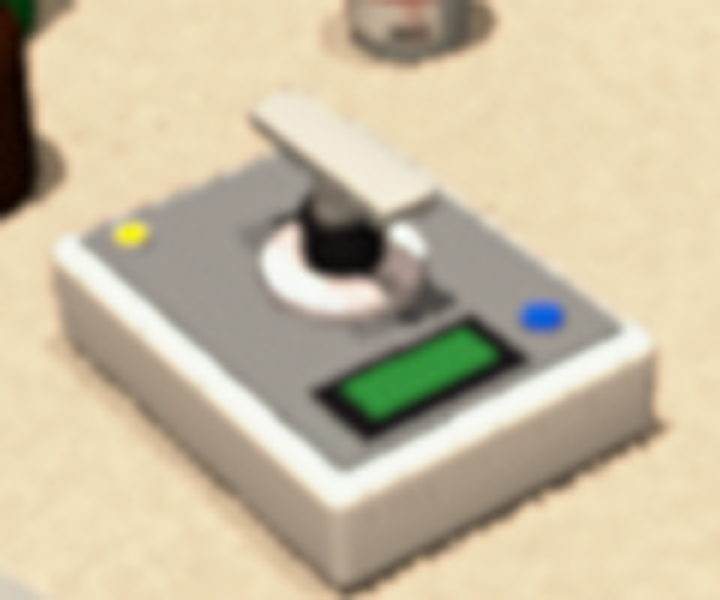

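The scene crop shows the bar top corners at (252,110), (295,92), (438,188) and (385,215), with centre px (232.1,240.2) in the full image. Averaging all views shifts the bar estimate about +1.7 mm along the stand's y. Now I lower the rack gently.

```bash
python3 - <<'E'
from h import *
b=np.load("base.npy")
th=np.radians(-16.0); yr=np.array([-np.sin(th),np.cos(th)])
t=np.array([479.8,188.0])+(1.7-4.3)*yr
line_to([*t,298],[180,0,74],vel=100); dwell(.2)
a=ft(10); print("free",(a-b).round(2))
print(line_to([*t,284],vel=8,max_force=2.0))
for i in range(8):
    w=ft(6)-b; print(current_tcp_pos()[2].round(2),w.round(3))
    if w[2]>-1.0: break
    line_to([*t,current_tcp_pos()[2]-.4],vel=5)
print(current_time())
E
```

```text
free [-0.23 -0.16 -5.74 -0.01  0.01  0.01]
True
288.24 [ 2.642  0.695 -0.917  0.194 -0.616  0.   ]
18.75
```

```bash
python3 - <<'E'
from h import *
import pickle
b=np.load("base.npy")
move_gripper(0.69); dwell(.5); print((ft()-b).round(3),current_grip_width())
f=grab_frame("scene");w=grab_frame("wrist");pickle.dump((f,w),open("s5.pkl","wb"))
print(current_time())
cv2.imwrite("pics/s5.png",np.hstack([cv2.resize(w["image"],(400,300)),cv2.resize(f["image"][130:280,150:350],(400,300))]))
E
```

```text
[-0.221  0.043 -0.005  0.014 -0.001  0.001] 0.6902624579402534
19.9167
```

View pics/s5.png

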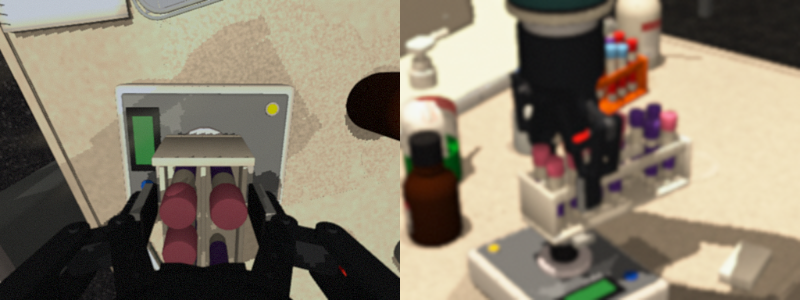

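The rack sits level on the bar with the gripper unloaded. I'll open fully, retreat upward and check.

```bash
python3 - <<'E'
from h import *
p=current_tcp_pos()
move_gripper(1.0); line_to([p[0],p[1],p[2]+140],vel=80); dwell(1.0)
f=grab_frame("scene");dwell(1.5);g=grab_frame("scene");print(cv2.absdiff(f["image"],g["image"]).max(),current_time(),current_force())
cv2.imwrite("pics/s6.png",cv2.resize(g["image"][130:280,150:350],(800,600)))
E
```

```text
21 24.8 [-1.0456123   0.64918397  0.28298079]
```

View pics/s6.png

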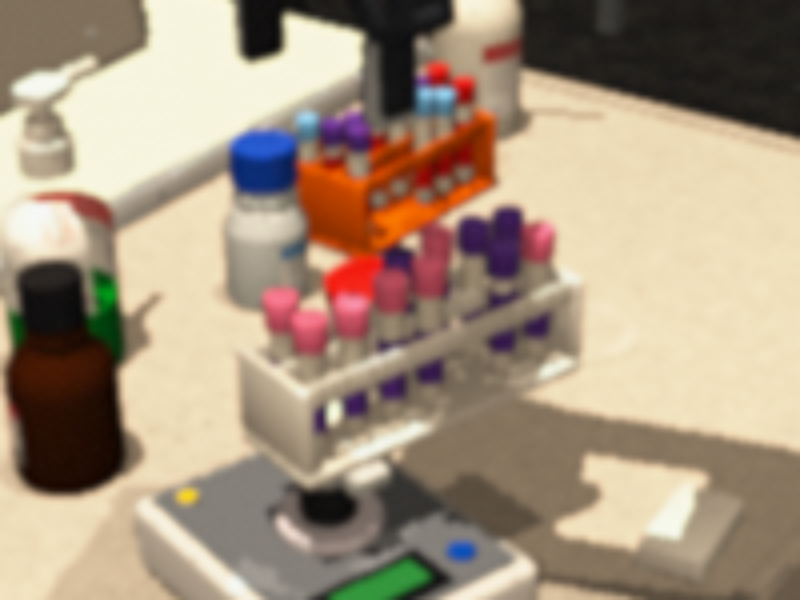

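The rack rests across the bar with the gripper clear. As a quick numeric levelness check, I cast the near bottom edge, (310,480)–(580,365), onto the z=93 plane.

```bash
python3 - <<'E'
from h import *
f=grab_frame("scene")
for z,uv in((93,[(310,480),(578,368)]),(155,[(318,393),(582,277)])):
    P=ray(f,np.array(uv)/4+[150,130],z); d=P[0]-P[1]; print(P.round(1),np.linalg.norm(d).round(1),np.degrees(np.arctan2(-d[0],d[1])).round(1))
E
```

```text
[[466.2 219.6  93. ]
 [418.6  69.2  93. ]] 157.8 -17.6
[[445.4 236.3 155. ]
 [407.9  86.4 155. ]] 154.5 -14.1
```

```bash
python3 -c "
from station import *
print(finish_job())"
```

```text
the job is handed in; nothing more can be done
None
```

The job is handed in, with no verdict shown: the rack was balanced about 49 mm off its middle, and my last images show it level and square across the bar, gripper clear, with about 25 s used.

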